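# Rock the sorting gate and feed the large marble down the other chute

## Task

The marble sorter's seesaw gate is set for the right-hand bin. Press its raised left end down until it is fully over, then push the large marble along its lane onto the gate so that it rolls down the left chute into the left-hand bin. Only touch things with the fingertips: do not pinch or lift the marble, push gently, and leave the small marble in its seat and the gate set to the left.

Things in the scene. Friction and masses are not known exactly. Their poses are not given: they have to be found in the camera images.
- sorter: fixed grey sheet-metal marble sorter; origin on the table under the gate's near long edge, mid-length; x from feed deck to gate (roughly away from the robot), y left, z up. In its frame (mm): level feed deck, top z 128, x -128 to -2, y -100 to 100; behind it the gate, x 2 to 54, y -90 to 90; rear plate x 58 to 62, up to z 144; open chutes y 94 to 143 at either end lead to the bins
- gate (a joint): tilt of the seesaw gate, a dark steel plate 52 x 180 x 4 mm (level: top z 110) that rocks about an axis along the sorter's x at y 0, z 98: +0.24 rad = left end up, right end low (stop; feeds right bin); -0.24 = left end fully down (stop; feeds left bin); 0 = level. Stiff hinge: stays where it is left; about 1.6 N at an end moves it
- gate_left_end (a point): point on the top face of the gate, 75 mm left of its pivot, in the middle of its width; where to press. It is about 36 mm lower once the gate is fully over (at z about 92 mm)
- gate_right_end (a point): the same point 75 mm right of the pivot
- left_bin: fixed dark green-grey steel bin at the left end of the sorter, 138 mm (sorter's y) by 96 mm (sorter's x), 68 mm tall, walls 2 mm, open top; origin at the centre of its underside
- right_bin: the same bin at the right end of the sorter
- large_marble_center (a point): centre of the large loose green glass marble, 40 mm diameter, polished (friction about 0.3), about 84 g, resting in the seat of the left or the right lane, its centre about 147 mm above the table; a light push along the lane rolls it out of its seat and it then rolls freely
- small_marble_center (a point): centre of the small loose green glass marble, 25 mm diameter, about 20 g, resting in the seat of the other lane, its centre about 139 mm above the table; stays where it is
- left_lane_end (a point): point on the deck top (z 128 mm) on the left lane's centre line, at the deck's edge beside the gate. The lane runs straight along the sorter's x at y = +40 mm, between rails 10 mm high, 4 mm thick, 36 mm apart inside. A marble rests in a 10 x 10 mm square hole in the lane, 83 mm before this point. Pushed over the edge it drops 8 to 28 mm onto the gate
- right_lane_end (a point): the same for the right lane, at the sorter's y = -40 mm. Either lane feeds the gate, and a marble on the gate rolls to its low end, down the chute there and into that bin
There are look-alikes about, which are no part of the job. Leave any black, blue or pink look-alike of the part that bears large_marble_center alone.

How it is judged:
By the outcome, as a careful person would: the job done as asked, in the order asked, and still so for the second after the job is handed in, with the robot touching nothing.
It also fails if it takes over 45 s, if anything falls off the work surface, if the arm or the gripper's body presses on something with over 40 N, if the wrist force passes 120 N, or if a joint passes its speed limit or range.

## Robot

A 6-joint arm with a two-finger parallel gripper is mounted at the origin on a cart in front of the work surface, level with it; the furniture and walls round the work are solid. World frame = base frame: x ahead of the robot, y to its left, z up, the work surface at z = 0. Lengths are in m, angles in rad, forces in N, time in s.
With the tool pointing down it reaches from about 0.35 to 0.8 m from the base axis. Payload 7.3 kg.
Tool frame: the origin (TCP) lies between the finger pads; the fingertips stand 11 mm ahead of it and the grasp point (between the pads) lies 8 mm behind it; z points along the fingers, y is the direction in which the jaws open and shut (so a half turn about z gives the same grasp; the last joint's range is limited). The gripper opens to 85 mm and grips with 20 to 120 N. Pads are 22 mm wide; open, the fingers measure 114 mm over their backs; the gripper's body (76 mm by 85 mm) begins 54 mm behind the grasp point. The pads swing forward as they close: fully open they stand 13 mm farther back than shut.
Start: joints at [-1.315, 0.342, 1.524, -0, 1.275, -0.146], TCP at [0.205, -0.483, 0.207] pointing down, gripper open.
Joint ranges: [-2.53, 2.53], [-0.77, 2.02], [0.04, 2.7], [-1, 4.14], [0.28, 2.66], [-3.11, 3.11]. Speed limits (rad/s): [2.57, 2.57, 3.14, 3.14, 3.14, 3.14].

## Interface

Orientations are given as a unit quaternion [x, y, z, w].
In Python, from rig import read_state, get_image, camera_model, close_job, search_frame, spot_point gives the robot as it stands. The module is installed in compiled form; this text tells all that it offers.
- The arm moves only by the shell command python3 -m crank 'ROWS' [FORCE]. ROWS is JSON, one flat list of numbers, 5 for each row, row after row: the closure, from -1 (fully open) to 1 (shut), so that 0 is half open, then the shift along the tool's x, y, z in cm, then the turn about the tool's z in degrees. A call has 1 to 12 rows; each row shifts and turns the commanded pose from where the row before left it, along the tool's axes as they then stand; what a row does not reach is not made up. A row lasts 1/12 s, in which the tool goes at most 41.7 mm and 7.16 degrees, less where a joint would pass 70% of its speed; a pose out of reach is approached as far as the arm can. A call is refused whole if a number of a shift passes 4.17 or a number of a turn 7.16, either way. A call with a gripper value outside its range is refused whole. The fingers move at their own pace and stop on an object; FORCE is the grip in N (left out, the last holds). Time passes only in rows, so rows that do not move let the fingers close. It gives the time, the measured TCP pose, the force and the opening at its end, in the units of the state.
- read_state(): the state, without advancing time (a new reading comes with each control period).
- get_image(name): name is "scene" or "top" or "wrist"; returns the picture (384x512x3 uint8, red, green, blue); there is no depth.
- camera_model(name): a dict with "fx", "fy", "cx", "cy" (pixels), "R" (3x3) and "t" (3): a world point X has camera coordinates R X + t; the wrist camera has in their place "tool_from_camera" (4x4, takes a point from camera to tool coordinates, whose origin is the TCP and whose axes are the flange's). Camera axes: x right, y down, z forward; pixel columns grow to the right and rows downward; lengths in m; the calibration is good to about 2 mm. A picture is of the moment at which its call begins: read the wrist's pose just before it. camera_model takes no time and is no camera call.
- close_job(): hands the job in, once; it reports no verdict.
Trained networks look in the newest picture that a camera, given by its name, has taken for a name from the list of things; names that differ only in an ending like _2 or _b are one class to them, and where a whole thing is asked for, a point or a joint stands for the part that bears it (a point fixed in the world has none). Each returns a list of dicts, best first, with "score" (0 to 1); they miss things now and then, are a little off and sometimes report something else, mostly with a low value. They report only what shows in the picture. A call takes as long as a camera call. They do not tell look-alikes from the thing itself.
- search_frame(query, camera): "at" ([column, row] as shares, 0 to 1, of the picture: columns of its width, rows of its height, amid what is visible of it).
- spot_point(query, camera): "at" ([column, row] as shares, 0 to 1, of the picture: columns of its width, rows of its height: a listed point, or the origin of a listed thing).
The state is a dict: "time_s": time; "joints": joint angles; "dq": joint speeds; "effort": joint torques, N m; "position": TCP position; "tcp_rot": TCP orientation; "ft_force": force on the tool from outside, world axes, zero at the start; "torque": the same for the moment, N m; "width": finger opening in m.
Only numpy, scipy, OpenCV 4.12 (cv2) and the standard library are available. Lean on these libraries where they do the work, as an engineer would, in place of code of your own. Each camera call takes 0.05 s, during which the arm holds its last target. There are 200 camera calls.

## Working session

There is one attempt and no reset: what is moved stays moved. The work goes in short steps, Python scripts to look and compute and a shell command to move; the robot and the scene stay as the last step left them, time stands still between calls to the robot, and variables do not carry over. Pictures are saved under pics/ and viewed, about 8 in all and at most 12, crops included, and the job is handed in when it is done.

```bash
mkdir -p pics; cat > h.py <<'E'
import numpy as np, cv2
from rig import *
from scipy.spatial.transform import Rotation as R
def ray(cam,at):
    m=camera_model(cam); Rm=np.array(m["R"]);t=np.array(m["t"])
    d=np.array([(at[0]*512-m["cx"])/m["fx"],(at[1]*384-m["cy"])/m["fy"],1])
    return -Rm.T@t, Rm.T@d
def atz(cam,at,z):
    c,d=ray(cam,at); return c+d*(z-c[2])/d[2]
def proj(cam,X):
    m=camera_model(cam); p=np.array(m["R"])@np.array(X)+np.array(m["t"])
    return np.array([p[0]/p[2]*m["fx"]+m["cx"],p[1]/p[2]*m["fy"]+m["cy"]])
def save(img,name): cv2.imwrite("pics/"+name,img[:,:,::-1])
E
python3 - <<'E'
from h import *
np.set_printoptions(precision=3,suppress=True)
s=read_state();print(s["position"],s["tcp_rot"],s["ft_force"],R.from_quat(s["tcp_rot"]).as_matrix())
a=get_image("scene");b=get_image("top")
save(np.hstack([cv2.resize(a,(800,600))]),"s1.png");save(cv2.resize(b,(800,600)),"t1.png")
zs=dict(sorter=0,gate_left_end=.128,gate_right_end=.092,left_bin=0,right_bin=0,large_marble_center=.147,small_marble_center=.139,left_lane_end=.128,right_lane_end=.128)
for c in("scene","top"):
  for q,z in zs.items():
    for d in spot_point(q,c)[:4]: print(c,q,round(d["score"],2),np.array(d["at"])*[512,384],atz(c,d["at"],z))
E
```

```text
[ 0.205 -0.483  0.206] [ 0.98   0.2   -0.    -0.001] [ 0.079 -0.968 -1.27 ] [[ 0.92   0.391 -0.   ]
 [ 0.391 -0.92   0.002]
 [ 0.    -0.002 -1.   ]]
scene sorter 0.94 [265.421 207.706] [ 0.617  0.077 -0.   ]
scene gate_left_end 0.7 [229.786 166.387] [0.653 0.147 0.128]
scene gate_right_end 0.79 [290.918 162.01 ] [ 0.643 -0.003  0.092]
scene gate_right_end 0.15 [333.517 181.517] [ 0.541 -0.053  0.092]
scene left_bin 0.84 [177.51  220.109] [ 0.672  0.278 -0.   ]
scene left_bin 0.68 [290.304 163.2  ] [ 0.735 -0.059  0.   ]
scene right_bin 0.66 [334.49  178.906] [ 0.629 -0.129  0.   ]
scene large_marble_center 0.68 [306.586 256.819] [0.354 0.136 0.147]
scene large_marble_center 0.64 [218.982 277.286] [0.382 0.284 0.147]
scene large_marble_center 0.58 [358.605 212.698] [ 0.399 -0.005  0.147]
scene large_marble_center 0.57 [302.387 182.208] [0.52  0.045 0.147]
scene small_marble_center 0.41 [264.09 192.  ] [0.536 0.123 0.139]
scene left_lane_end 0.68 [247.091 170.803] [0.622 0.12  0.128]
scene right_lane_end 0.97 [282.522 163.699] [0.609 0.04  0.128]
top sorter 0.78 [268.493 165.082] [0.621 0.088 0.   ]
top gate_left_end 0.67 [244.48  139.008] [0.654 0.148 0.128]
top gate_left_end 0.58 [193.178 147.802] [0.633 0.262 0.128]
top gate_right_end 0.79 [309.402 152.909] [ 0.632 -0.003  0.092]
top left_bin 0.77 [193.178 145.306] [0.671 0.282 0.   ]
top right_bin 0.72 [349.389 167.194] [ 0.618 -0.121  0.   ]
top large_marble_center 0.84 [288.819 193.69 ] [0.529 0.051 0.147]
top large_marble_center 0.79 [277.094 235.814] [0.439 0.076 0.147]
top large_marble_center 0.76 [342.016 216.691] [ 0.481 -0.062  0.147]
top large_marble_center 0.57 [254.003 191.194] [0.534 0.126 0.147]
top small_marble_center 0.63 [248.678 190.003] [0.537 0.137 0.139]
top small_marble_center 0.52 [257.894 152.794] [0.62  0.118 0.139]
top left_lane_end 0.57 [258.611 155.405] [0.617 0.116 0.128]
top right_lane_end 0.88 [289.382 158.4  ] [0.611 0.047 0.128]
```

View pics/s1.png

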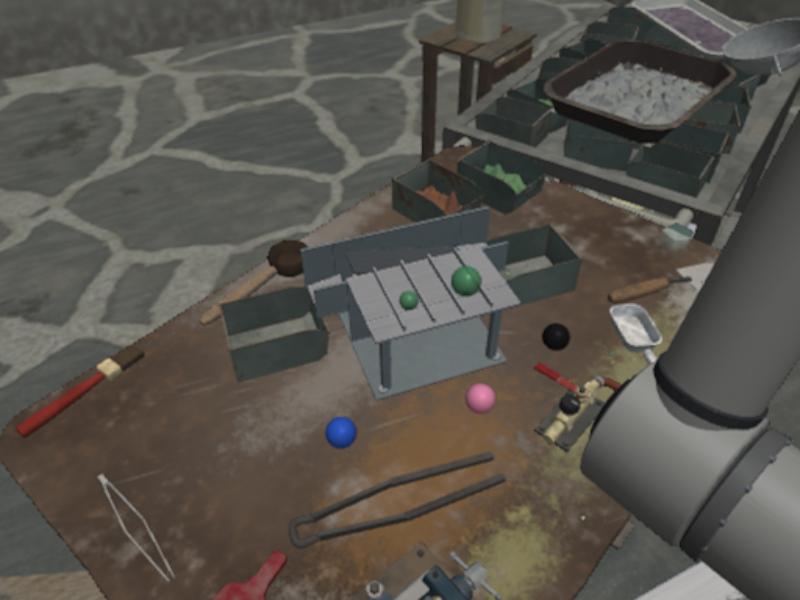

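View pics/t1.png

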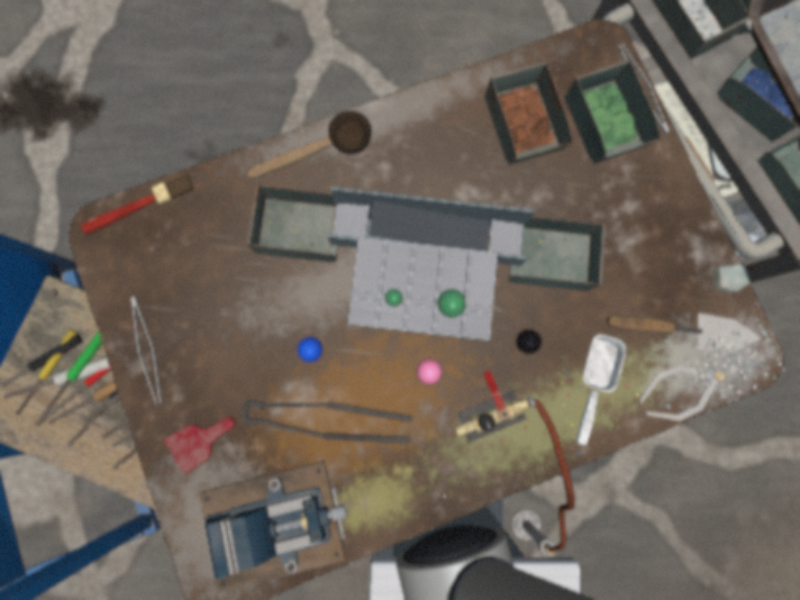

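The big green marble (top picture 450,302 of 800x600) is in the right lane and the small one (394,297) is in the left lane. The loose look-alikes are blue (310,349), pink (429,372) and black (528,341), all on the table. Next I fit the sorter pose and check one enlarged crop.

```bash
cat > fit.py <<'E'
from h import *
from scipy.optimize import least_squares
np.set_printoptions(precision=4,suppress=True)
P=dict(sorter=(0,0,0),gate_left_end=(28,70,127.5),gate_right_end=(28,-75.7,91.9),large_marble_center=(-85,-40,147),small_marble_center=(-85,40,139),left_lane_end=(-2,40,128),right_lane_end=(-2,-40,128))
def W(p,q): return np.r_[R.from_euler('z',p[2]).as_matrix()[:2,:2]@(np.array(q[:2])/1000)+p[:2],q[2]/1000]
p0=np.array([.619,.083,-.126]); obs=[]
for c in("scene","top"):
  im=get_image(c)
  if c=="top": save(cv2.resize(im[130:230,205:345],(800,571),interpolation=3),"crop.png")
  for q,X in P.items():
    l=[np.array(d["at"])*[512,384] for d in spot_point(q,c)]
    if l:
      k=min(l,key=lambda u:np.linalg.norm(u-proj(c,W(p0,X))));obs.append((c,q,k))
f=lambda p:np.concatenate([k-proj(c,W(p,P[q])) for c,q,k in obs])
r=least_squares(f,p0,loss="soft_l1",f_scale=2);p=r.x
print(p)
for (c,q,k),e in zip(obs,f(p).reshape(-1,2)):print(c,q,k,e)
for n,X in dict(press=(28,73,0),back=(-128,-40,0),seat=(-85,-40,0),edge=(-2,-40,0)).items():print(n,W(p,X))
np.save("pose.npy",p)
E
python3 fit.py
```

```text
[ 0.6194  0.0795 -0.0941]
scene sorter [262.6048 206.8992] [-1.3162 -0.3816]
scene gate_left_end [228.096  167.1936] [-1.8394  1.0385]
scene gate_right_end [291.8912 161.7024] [ 2.0229 -1.5994]
scene large_marble_center [301.4144 179.2128] [ 3.2441 -0.0857]
scene small_marble_center [258.9184 191.3088] [-2.7347 -0.6235]
scene left_lane_end [246.4256 170.304 ] [-1.0761 -0.7272]
scene right_lane_end [283.392  165.8112] [1.8557 3.3548]
top sorter [272.0768 163.6992] [ 0.4308 -2.1335]
top gate_left_end [243.4048 140.0064] [-1.5999  0.8333]
top gate_right_end [307.2    150.4896] [-0.0351  0.8567]
top large_marble_center [290.5088 194.3808] [0.2066 1.6219]
top small_marble_center [254.0032 191.3088] [0.7831 1.8386]
top left_lane_end [258.304 151.296] [ 1.3344 -2.1782]
top right_lane_end [291.9936 155.4816] [-0.655  -1.6585]
press [0.6542 0.1495 0.    ]
back [0.4882 0.0517 0.    ]
seat [0.5311 0.0477 0.    ]
edge [0.6137 0.0399 0.    ]
```

View pics/crop.png

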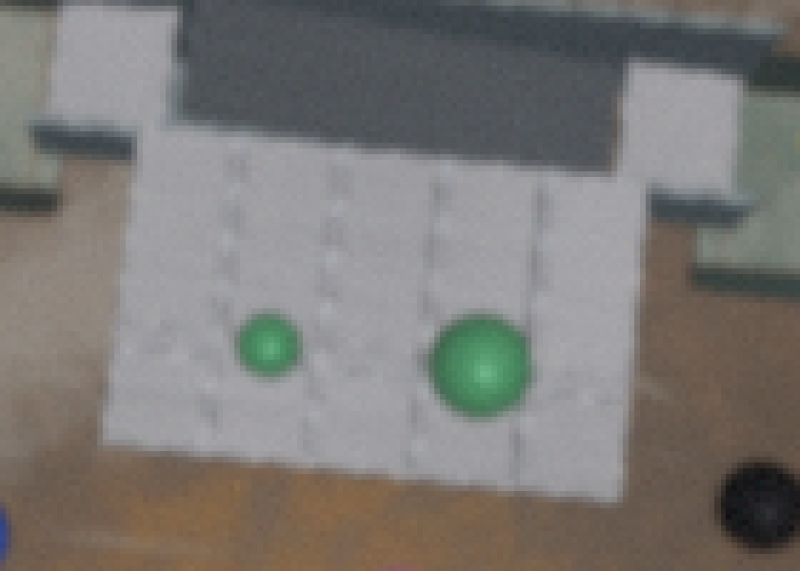

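The crop shows the large green marble in the right lane at crop (481,366) and the small one in the left lane at (269,345). Black and blue are off the deck. I'll refine the pose with the deck corners read from the crop.

```bash
cat > fit2.py <<'E'
from h import *
from scipy.optimize import least_squares
np.set_printoptions(precision=4,suppress=True)
def W(p,q): return np.r_[R.from_euler('z',p[2]).as_matrix()[:2,:2]@(np.array(q[:2])/1000)+p[:2],q[2]/1000]
O=[((103,444),(-128,100,128)),((622,501),(-128,-100,128)),((647,180),(-2,-100,128)),((135,128),(-2,100,128)),((481,366),(-85,-40,147)),((269,345),(-85,40,139))]
O=[(np.array([205+a/800*140,130+b/571*100]),X) for (a,b),X in O]
f=lambda p:np.concatenate([k-proj("top",W(p,X)) for k,X in O])
p=least_squares(f,np.load("pose.npy")).x
print(p,f(p).reshape(-1,2))
for n,X in dict(press=(28,73,0),back=(-128,-40,0),seat=(-85,-40,0),edge=(-2,-40,0)).items():print(n,W(p,X))
np.save("pose.npy",p)
E
python3 fit2.py
```

```text
[ 0.6164  0.082  -0.095 ] [[ 0.4568 -0.3679]
 [-0.0231  0.1758]
 [-0.0903  0.276 ]
 [-0.4478  0.4179]
 [ 0.0498 -0.0642]
 [ 0.0399 -0.4049]]
press [0.6512 0.152  0.    ]
back [0.4852 0.0543 0.    ]
seat [0.528  0.0502 0.    ]
edge [0.6106 0.0423 0.    ]
```

```bash
python3 -m crank '[1,0,0,-3,6, 1,0,0,-2,6, 1,0,0,0,6, 1,0,0,0,6, 1,0,0,0,5]'; python3 -c "
from h import *
print(R.from_quat(read_state()['tcp_rot']).as_matrix().round(3))"
```

```text
time_s: 2.22
position: [0.2054, -0.4833, 0.2573]
tcp_rot: [0.998, -0.055, 0.0, 0.001]
ft_force: [-0.5, -0.7, -0.1]
width: 0.0258
[[ 0.994 -0.109  0.   ]
 [-0.109 -0.994 -0.001]
 [ 0.     0.001 -1.   ]]
```

```bash
python3 -m crank '[1,1.5,-2.7,0,0, 1,1.87,-3.4,0,0, 1,1.87,-3.4,0,0, 1,1.87,-3.4,0,0, 1,1.87,-3.4,0,0, 1,1.87,-3.4,0,0, 1,1.87,-3.4,0,0, 1,1.87,-3.4,0,0, 1,1.87,-3.4,0,0, 1,1.87,-3.4,0,0, 1,1.5,-2.7,0,0, 1,0,0,0,0]'; python3 -c "
from h import *
s=read_state();M=R.from_quat(s['tcp_rot']).as_matrix();print(M.T@(np.array([.6512,.152,.2573])-s['position']))"
```

```text
time_s: 3.22
position: [0.4423, -0.1415, 0.2569]
tcp_rot: [0.999, -0.05, 0.001, -0.001]
ft_force: [0.0, -0.6, -0.4]
width: -0.0005
[ 0.17875292 -0.31280096  0.0003398 ]
```

```bash
python3 -m crank '[1,1.3,-2.3,0,0, 1,1.9,-3.3,0,0, 1,1.9,-3.3,0,0, 1,1.9,-3.3,0,0, 1,1.9,-3.3,0,0, 1,1.9,-3.3,0,0, 1,1.9,-3.3,0,0, 1,1.9,-3.3,0,0, 1,1.9,-3.3,0,0, 1,1.4,-2.6,0,0, 1,0,0,0,0]'; python3 - <<'E'
from h import *
np.set_printoptions(precision=4,suppress=True)
s=read_state();M=R.from_quat(s['tcp_rot']).as_matrix();print(M,M.T@(np.array([.6512,.152,.2573])-s['position']))
T=np.array(camera_model("wrist")["tool_from_camera"]);print(T,{k:v for k,v in camera_model("wrist").items() if k[0] in"fc"})
w=get_image("wrist");save(w,"w1.png")
for q in("gate_left_end","left_lane_end","large_marble_center","right_lane_end"):
  for d in spot_point(q,"wrist")[:2]:print(q,d["score"],np.array(d["at"])*[512,384])
E
```

```text
time_s: 4.13
position: [0.6523, 0.1513, 0.2548]
tcp_rot: [0.999, -0.05, -0.0, -0.001]
ft_force: [0.5, -0.1, 0.0]
width: 0.0001
[[ 0.995  -0.1    -0.0009]
 [-0.1    -0.995   0.0014]
 [-0.001  -0.0013 -1.    ]] [-0.0011 -0.0006 -0.0025]
[[-0.0002 -0.9611 -0.2764  0.07  ]
 [ 1.      0.0001 -0.001  -0.0001]
 [ 0.001  -0.2764  0.9611 -0.1666]
 [ 0.      0.      0.      1.    ]] {'fx': 326.3417508670272, 'fy': 326.3417508670272, 'cx': 250.5285994260907, 'cy': 194.24061090379058}
gate_left_end 0.87 [256.3072 175.488 ]
left_lane_end 0.77 [280.5248 209.7024]
large_marble_center 0.91 [370.9952 300.4032]
large_marble_center 0.68 [438.2208 262.1952]
right_lane_end 0.98 [368.896  206.5152]
```

View pics/w1.png

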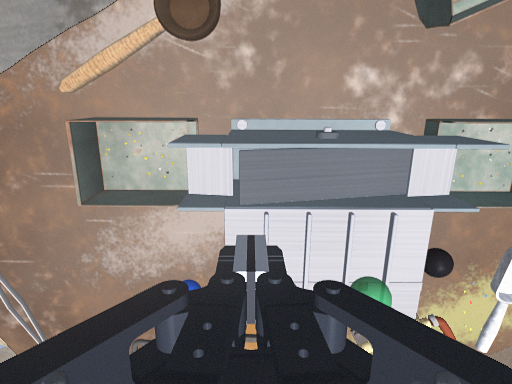

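The wrist view shows the gate at columns 239–410, rows 150–205, with the fingers over its left end. The large marble is at (371,293). I'll check predicted against seen pixels.

```bash
cat > w.py <<'E'
from h import *
np.set_printoptions(precision=4,suppress=True)
def W(p,q): return np.r_[R.from_euler('z',p[2]).as_matrix()[:2,:2]@(np.array(q[:2])/1000)+p[:2],q[2]/1000]
m=camera_model("wrist");T=np.array(m["tool_from_camera"]);s=read_state();M=np.eye(4);M[:3,:3]=R.from_quat(s['tcp_rot']).as_matrix();M[:3,3]=s['position'];C=np.linalg.inv(M@T)
p=np.load("pose.npy")
def pw(X):
  c=C@np.r_[X,1];return np.array([c[0]/c[2]*m["fx"]+m["cx"],c[1]/c[2]*m["fy"]+m["cy"]])
def fr(X): return np.r_[R.from_euler('z',-p[2]).as_matrix()[:2,:2]@(X[:2]-p[:2])*1000,X[2]*1000]
E
python3 - <<'E'
from w import *
for n,X in dict(gLfar=(54,84.6,131.2),gRfar=(54,-90.3,88),gLpt=(28,70,127.5),RL=(-2,-40,128),LL=(-2,40,128),marble=(-85,-40,147),deckL=(-2,100,128),deckR=(-2,-100,128)).items():print(n,pw(W(p,X)))
print("tcp in sorter",fr(np.array(s["position"])))
E
```

```text
gLfar [230.4604 151.3471]
gRfar [403.7384 143.1806]
gLpt [247.1469 178.4246]
RL [362.8547 207.976 ]
LL [278.985 208.827]
marble [362.1157 295.5602]
deckL [216.1812 209.4642]
deckR [425.8556 207.3368]
tcp in sorter [ 27.8016  66.4871 257.0837]
```

```bash
python3 - <<'E'
from w import *
print(s["position"],s["time_s"],fr(np.array(s["position"])),np.abs(s["dq"]).max())
E
python3 -m crank '[1,0,0,0,0,1,0,0,0,0]'; python3 - <<'E'
from w import *
print(s["position"],s["time_s"],fr(np.array(s["position"])))
im=get_image("wrist");g=im[120:230,200:450];save(cv2.resize(g,(800,352),interpolation=3),"w2.png")
for n,X in dict(gLfar=(54,84.6,131.2),RL=(-2,-40,128),deckL=(-2,100,128),deckR=(-2,-100,128)).items():print(n,(pw(W(p,X))-[200,120])*3.2)
E
```

```text
[0.6504 0.1455 0.2571] 4.3833 [ 27.8016  66.4871 257.0837] 0.009961547454691482
time_s: 4.55
position: [0.6505, 0.1457, 0.2575]
tcp_rot: [0.999, -0.053, 0.0, 0.0]
ft_force: [0.4, 0.2, -0.9]
width: -0.0
[0.6505 0.1457 0.2575] 4.55 [ 27.9148  66.7329 257.4613]
gLfar [ 98.6286 100.8028]
RL [521.7426 281.8021]
deckL [ 52.939  286.5307]
deckR [723.1616 279.7705]
```

View pics/w2.png

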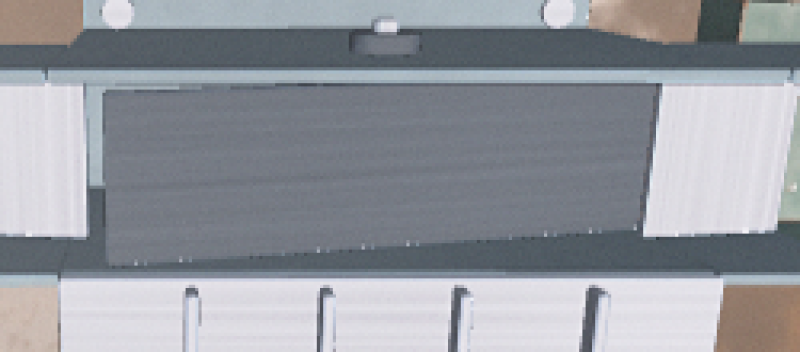

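The image agrees to about 1 mm in y, and the sorter sits about 2.5 mm farther out in x. I'll correct and descend to just above the gate.

```bash
python3 -m crank '[1,0.25,-0.5,0,0, 1,0,0,1,0, 1,0,0,2,0, 1,0,0,2.5,0, 1,0,0,2.5,0, 1,0,0,1.7,0, 1,0,0,0.8,0, 1,0,0,0,0,1,0,0,0,0]' 20
python3 -c "
from w import *
print(fr(np.array(s['position'])))"
python3 -m crank '[1,0,0,0.4,0, 1,0,0,0.4,0, 1,0,0,0.4,0, 1,0,0,0.4,0, 1,0,0,0.4,0, 1,0,0,0.4,0, 1,0,0,0.4,0, 1,0,0,0.4,0]'
python3 -m crank '[1,0,0,0.3,0, 1,0,0,0.3,0, 1,0,0,0,0,1,0,0,0,0]'
```

```text
time_s: 5.35
position: [0.6539, 0.1516, 0.1519]
tcp_rot: [0.999, -0.052, 0.0, 0.0]
ft_force: [0.2, 0.1, -0.6]
width: -0.0002
[ 30.7058  72.921  151.9441]
time_s: 6.02
position: [0.6537, 0.1515, 0.1193]
tcp_rot: [0.999, -0.052, -0.0, 0.0]
ft_force: [-0.2, 0.4, -0.4]
width: 0.0003
time_s: 6.35
position: [0.6537, 0.1516, 0.1136]
tcp_rot: [0.999, -0.052, -0.0, 0.0]
ft_force: [0.2, 0.5, 0.4]
width: 0.0
```

```bash
python3 -m crank '[1,0,0,0.3,0, 1,0,0,0.2,0, 1,0,0,0,0]'; python3 -m crank '[1,0,0,0.2,0, 1,0,0,0,0, 1,0,0,0,0]'
python3 - <<'E'
from h import *
a=get_image("scene");b=get_image("top")
save(np.hstack([cv2.resize(a[120:250,190:390],(400,260),interpolation=3),cv2.resize(b[115:245,190:390],(400,260),interpolation=3)]),"p1.png")
E
```

```text
time_s: 6.6
position: [0.6534, 0.1515, 0.1083]
tcp_rot: [0.999, -0.052, -0.0, 0.0]
ft_force: [0.7, -0.2, -0.2]
width: 0.0
time_s: 6.85
position: [0.6537, 0.1515, 0.1067]
tcp_rot: [0.999, -0.052, -0.0, 0.0]
ft_force: [0.6, -0.3, 0.1]
width: -0.0001
```

View pics/p1.png

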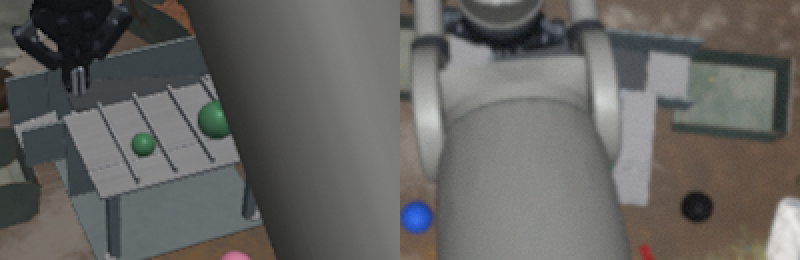

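The fingers are in the slot at the gate's left end, but there is no stop force yet. I'll keep pressing in small steps.

```bash
for i in 1 2; do python3 -m crank '[1,0,0,0.2,0, 1,0,0,0,0]' | grep -E "pos|ft"; done; python3 -m crank '[1,0,0,0.1,0, 1,0,0,0,0]' | grep -E "pos|ft"
```

```text
position: [0.6538, 0.1516, 0.1046]
ft_force: [1.7, 0.9, 0.6]
position: [0.6538, 0.1517, 0.1027]
ft_force: [0.3, 0.3, 1.3]
position: [0.6538, 0.1516, 0.1018]
ft_force: [0.6, 0.1, 1.2]
```

```bash
for i in 1 2 3; do python3 -m crank '[1,0,0,0.1,0, 1,0,0,0,0]' | grep -E "pos|ft"; done; python3 - <<'E'
from h import *
save(cv2.resize(get_image("wrist")[120:300,130:450],(800,450),interpolation=3),"w3.png")
E
```

```text
position: [0.6537, 0.1516, 0.1007]
ft_force: [0.1, 0.6, 1.9]
position: [0.6537, 0.1516, 0.0996]
ft_force: [0.4, 1.0, 1.4]
position: [0.6536, 0.1515, 0.0986]
ft_force: [0.3, 1.1, 1.1]
```

View pics/w3.png

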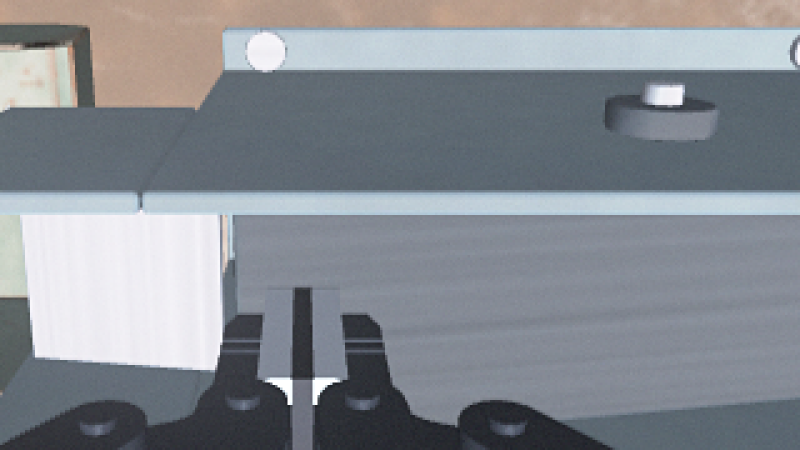

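The fingertips rest on the gate with about 1.3 N, so it is still moving. I'll continue until a firm stop.

```bash
for i in 1 2 3; do python3 -m crank '[1,0,0,0.15,0, 1,0,0,0,0]' | grep -E "pos|ft"; done
```

```text
position: [0.6536, 0.1515, 0.097]
ft_force: [0.2, 1.2, 1.8]
position: [0.6536, 0.1515, 0.0955]
ft_force: [1.3, 0.7, 1.5]
position: [0.6536, 0.1515, 0.094]
ft_force: [0.1, -0.5, 1.3]
```

```bash
for i in 1 2 3; do python3 -m crank '[1,0,0,0.2,0, 1,0,0,0,0]' | grep -E "pos|ft"; done; python3 - <<'E'
from w import *
print(s["position"],fr(np.array(s["position"])))
w=get_image("wrist");save(w,"w4.png")
for phi in(.24,0,-.24):
  c,n=np.cos(phi),np.sin(phi)
  f=lambda y,x:pw(W(p,(x+2.5,y*c-12*n,98+y*n+12*c)))
  print(phi,f(90,54),f(90,2),f(-90,54),f(-90,2))
E
```

```text
position: [0.6536, 0.1515, 0.0919]
ft_force: [0.7, 0.5, 1.3]
position: [0.6536, 0.1515, 0.0899]
ft_force: [-0.1, 0.3, 0.6]
position: [0.6536, 0.1515, 0.0878]
ft_force: [0.4, 1.2, 0.7]
[0.6536 0.1515 0.0878] [30.4006 72.7796 87.8404]
0.24 [221.1497 214.7427] [225.1764 325.0713] [561.3091 184.3513] [538.0938 272.9515]
0 [213.3835 199.5086] [217.5929 297.6556] [603.8489 196.0367] [573.9757 294.8486]
-0.24 [217.4117 187.4518] [220.8379 275.5229] [645.0454 211.0406] [606.8953 322.1731]
```

View pics/w4.png

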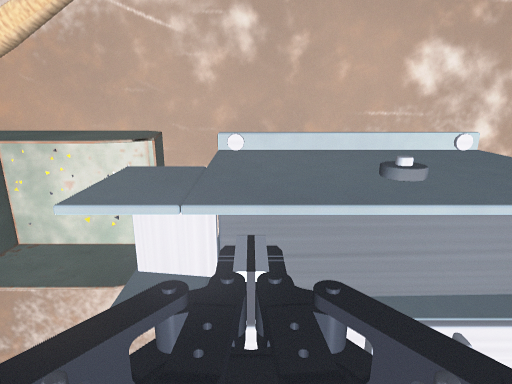

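```bash
python3 - <<'E'
from w import *
Ti=np.linalg.inv(T)
for x in(-.011,.011):
 for z in (-.03,-.02,-.01,0,.011,.02):
  c=Ti@np.r_[x,0,z,1];print(x,z,c[0]/c[2]*m["fx"]+m["cx"],c[1]/c[2]*m["fy"]+m["cy"])
# gate near edge line: pixel slope vs phi over cols 370..500
for phi in np.arange(-.24,.25,.06):
  c,n=np.cos(phi),np.sin(phi)
  f=lambda y,x:pw(W(p,(x+2.5,y*c-12*n,98+y*n+12*c)))
  a,b=f(90,2),f(-90,2); print(round(phi,2),[round(a[1]+(q-a[0])*(b[1]-a[1])/(b[0]-a[0]),1) for q in(370,500)])
print("deck edge",pw(W(p,(.5,0,128))),pw(W(p,(.5,-60,128))))
im=cv2.imread("pics/w4.png",0)
for q in(375,400,440,500):print(q,im[285:328,q])
E
```

```text
-0.011 -0.03 251.10950122056855 279.39642795297664
-0.011 -0.02 251.0946619801291 268.8592360933302
-0.011 -0.01 251.0814726857368 259.49365393485476
-0.011 0 251.06967264872395 251.11456913854158
-0.011 0.011 251.05804957242566 242.86114232371867
-0.011 0.02 251.0494460144106 236.75184435458914
0.011 -0.03 251.12299753484413 236.14778181867632
0.011 -0.02 251.10675906049147 227.84737022195904
0.011 -0.01 251.09239192804955 220.50350834538582
0.011 0 251.07959027770843 213.95985377287687
0.011 0.011 251.06702848118414 207.53880218382815
0.011 0.02 251.0577605110716 202.80141337935893
-0.24 [np.float64(293.4), np.float64(309.1)]
-0.18 [np.float64(294.0), np.float64(305.7)]
-0.12 [np.float64(294.7), np.float64(302.3)]
-0.06 [np.float64(295.4), np.float64(298.8)]
0.0 [np.float64(296.3), np.float64(295.2)]
0.06 [np.float64(297.2), np.float64(291.5)]
0.12 [np.float64(298.2), np.float64(287.6)]
0.18 [np.float64(299.4), np.float64(283.5)]
0.24 [np.float64(300.7), np.float64(279.0)]
deck edge [410.8982 326.4694] [542.7395 325.4502]
375 [136 132 138 138 137 137 136 131 133 135 133 115 100 101  78  35  38  38
  39  36  40  42  39  42  35  39  42  38  40  39  40  41  42  41  41  35
  38  38  40  41  39  37  38]
400 [137 138 136 139 138 140 132 134 135 136 129 101  95 100 102  98 100 101
 103  99  98 101 100 101 101 103  99  63  35  39  39  37  38  38  42  40
  41  41  39  42  44  38  40]
440 [137 141 139 140 137 136 133 136 137 131 109  98 101 101  98  99  99  99
 100  97  97  98 101 100 100 101 100 103 101 105 101  97 108 162 189 139
 113 116 123 125 132 172 222]
500 [137 138 138 138 134 134 137 140 131 112  97  95  99 100  97 102  99 103
  99  98  96 100  98  99  98  99  97  99 100  99  96  94 107 154 185 135
 114 119 126 128 137 176 222]
```

```bash
python3 - <<'E'
from h import *
for dz in(-.011,0,.01,.02,.03,.04,.062):print(dz,proj("scene",[.6537,.1515,.1067+dz]))
E
```

```text
-0.011 [228.61350647 177.76637236]
0 [228.36935087 174.05003935]
0.01 [228.14398235 170.6196675 ]
0.02 [227.91529311 167.13875058]
0.03 [227.68320923 163.60616316]
0.04 [227.44765454 160.02074615]
0.062 [226.91682693 151.94093072]
```

The scene camera and the gate contact agree: the shut fingertips sit about 22 mm behind the reported TCP, not ahead of it. The gate is now about level, with roughly 17 mm left to press. I'll continue in small force-checked steps.

```bash
for i in 1 2 3 4; do python3 -m crank '[1,0,0,0.2,0, 1,0,0,0,0]' | grep -E "pos|ft"; done
```

```text
position: [0.6536, 0.1515, 0.0859]
ft_force: [-0.7, -0.2, 0.0]
position: [0.6537, 0.1516, 0.084]
ft_force: [0.2, -1.0, 0.1]
position: [0.6537, 0.1517, 0.082]
ft_force: [-0.4, 1.0, 0.7]
position: [0.6537, 0.1516, 0.08]
ft_force: [-0.7, 1.4, 1.4]
```

```bash
for i in 1 2 3; do python3 -m crank '[1,0,0,0.15,0, 1,0,0,0,0]' | grep -E "pos|ft"; done
```

```text
position: [0.6537, 0.1516, 0.0785]
ft_force: [0.0, 0.9, 0.9]
position: [0.6537, 0.1515, 0.077]
ft_force: [-0.6, 1.4, 1.5]
position: [0.6537, 0.1516, 0.0755]
ft_force: [-0.2, 0.6, -0.6]
```

```bash
for i in 1 2 3; do python3 -m crank '[1,0,0,0.12,0, 1,0,0,0,0]' | grep -E "pos|ft"; done; python3 - <<'E'
from w import *
print(fr(np.array(s["position"])))
w=get_image("wrist");save(w,"w5.png")
E
```

```text
position: [0.6537, 0.1515, 0.0744]
ft_force: [-0.3, 0.8, 1.4]
position: [0.6537, 0.1515, 0.0732]
ft_force: [-0.3, 2.2, 1.1]
position: [0.6537, 0.1515, 0.072]
ft_force: [-0.1, 1.2, 1.0]
[30.4922 72.7455 71.9535]
```

View pics/w5.png

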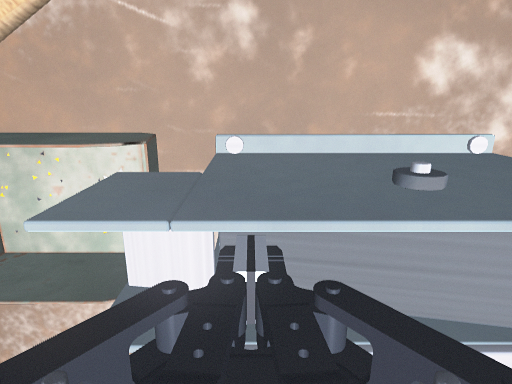

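The gate is now tilting left-down; its near edge slopes down to the right. I'll measure the angle from the edge and press on.

```bash
cat > phi.py <<'E'
from w import *
from scipy.optimize import brentq
def gate_phi(im):
  g=cv2.GaussianBlur(cv2.cvtColor(im,cv2.COLOR_RGB2GRAY),(3,3),0).astype(float)
  cs=np.arange(400,505,5); r=[]
  for q in cs:
    d=g[280:345,q];d=d[2:]-d[:-2];r.append(281+int(np.where(d<-12)[0][0]) if (d<-12).any() else np.nan)
  r=np.array(r);ok=~np.isnan(r);k=np.polyfit(cs[ok],r[ok],1)[0]
  def sl(phi):
    c,n=np.cos(phi),np.sin(phi);f=lambda y:pw(W(p,(4.5,y*c-12*n,98+y*n+12*c)));a,b=f(90),f(-90);return (b[1]-a[1])/(b[0]-a[0])
  return k,r,brentq(lambda t:sl(t)-k,-.5,.5)
print(gate_phi(get_image("wrist")))
E
python3 phi.py; for i in 1 2 3; do python3 -m crank '[1,0,0,0.1,0, 1,0,0,0,0]' | grep -E "pos|ft"; done; python3 phi.py
```

```text
(np.float64(0.12727272727272698), array([310, 313, 314, 315, 316, 316, 317, 317, 318, 319, 319, 320, 320,
       321, 321, 322, 323, 323, 324, 324, 325]), -0.2299862950318476)
position: [0.6537, 0.1514, 0.071]
ft_force: [0.9, 1.2, 0.9]
position: [0.6537, 0.1514, 0.07]
ft_force: [0.4, 0.6, 1.0]
position: [0.6537, 0.1514, 0.0692]
ft_force: [-1.1, -0.3, 2.3]
(np.float64(0.1750649350649348), array([310, 313, 315, 318, 320, 320, 321, 322, 322, 323, 324, 324, 325,
       326, 326, 327, 328, 329, 329, 330, 331]), -0.3126489101639167)
```

```bash
for i in 1 2; do python3 -m crank '[1,0,0,0.1,0, 1,0,0,0,0]' | grep -E "pos|ft"; done
```

```text
position: [0.6538, 0.1514, 0.069]
ft_force: [-2.7, -1.0, 5.4]
position: [0.6538, 0.1514, 0.0689]
ft_force: [-5.1, -1.6, 10.9]
```

Firm stop: 11 N with no further motion, and the edge angle is at about -0.24. I'll lift straight up and verify.

```bash
python3 -m crank '[1,0,0,-0.5,0, 1,0,0,-2,0, 1,0,0,-3,0, 1,0,0,-3,0, 1,0,0,-3,0, 1,0,0,-3,0, 1,0,0,-2,0, 1,0,0,0,0,1,0,0,0,0]'; python3 - <<'E'
import h,numpy as np
p=np.load("pose.npy");p[:2]+=.0025*np.array([np.cos(p[2]),np.sin(p[2])]);np.save("pose.npy",p)
from w import *
q=np.array(s["position"]);print(fr(q))
print("to start",M[:3,:3].T@(W(p,(-125,-40,0))-q)*100)
im=get_image("wrist");save(im,"w6.png")
for n,X in dict(RL=(-2,-40,128),deckL=(-2,100,128),deckR=(-2,-100,128),marble=(-85,-40,147)).items():print(n,pw(W(p,X)))
E
```

```text
time_s: 12.45
position: [0.6542, 0.1516, 0.2332]
tcp_rot: [0.999, -0.052, 0.001, -0.0]
ft_force: [0.2, -0.2, -1.0]
width: 0.0002
[ 28.4704  72.9305 233.1864]
to start [-15.2969  11.4453  23.2773]
RL [379.0987 217.6701]
deckL [220.8009 219.0107]
deckR [447.1268 217.0939]
marble [377.9855 312.0215]
```

View pics/w6.png

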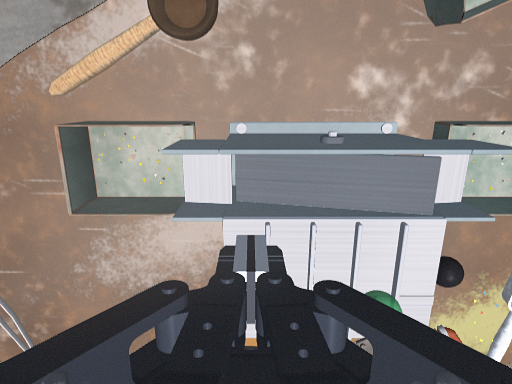

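The gate is fully over: the left end is low and the right end has risen to (440,157)–(434,213). Next I go behind the large marble, in its lane.

```bash
python3 -m crank '[1,-1.3,1,0,0, 1,-2,1.5,0,0, 1,-2,1.5,0,0, 1,-2,1.5,0,0, 1,-2,1.5,0,0, 1,-2,1.5,0,0, 1,-2,1.5,0,0, 1,-1.3,1,0,0, 1,-0.7,0.4,0,0, 1,0,0,0,0, 1,0,0,0,0]'; python3 - <<'E'
from w import *
q=np.array(s["position"]);print(fr(q),M[:3,:3].T@(W(p,(-125,-40,.117))-q)*100)
for d in spot_point("large_marble_center","wrist")[:1]:pass
im=get_image("wrist");print(pw(W(p,(-85,-40,147))))
g=cv2.inRange(cv2.cvtColor(im,cv2.COLOR_RGB2HSV),(50,90,30),(85,255,255));n,_,st,ce=cv2.connectedComponentsWithStats(g)
for i in range(1,n):
  if st[i,4]>60:print(st[i],ce[i])
E
```

```text
time_s: 13.42
position: [0.4898, 0.0543, 0.2316]
tcp_rot: [0.999, -0.052, -0.0, -0.0]
ft_force: [-0.2, -0.7, 0.4]
width: 0.0003
[-125.8799  -39.5875  231.6158] [ 0.1032  0.0434 23.1498]
[251.0521 139.9565]
[ 227  116   51   51 2052] [251.8548 141.2393]
[135 126  32  30 733] [149.6548 140.5935]
```

The marble is exactly where predicted (252,141 against 251,140). I'll descend behind it.

```bash
python3 -m crank '[1,0.05,0,1.5,0, 1,0,0,2.5,0, 1,0,0,2.5,0, 1,0,0,2,0, 1,0,0,1.3,0, 1,0,0,0.7,0, 1,0,0,0.4,0, 1,0,0,0.3,0, 1,0,0,0,0, 1,0,0,0,0]'; python3 - <<'E'
from w import *
print(fr(np.array(s["position"])))
a=get_image("scene");w=get_image("wrist")
save(np.hstack([cv2.resize(w,(400,300)),cv2.resize(a[120:240,220:380],(400,300),interpolation=3)]),"m1.png")
E
```

```text
time_s: 14.35
position: [0.4908, 0.0541, 0.1208]
tcp_rot: [0.999, -0.052, 0.001, 0.0]
ft_force: [1.0, -1.0, 0.6]
width: -0.0001
[-124.9327  -39.6723  120.7804]
```

View pics/m1.png

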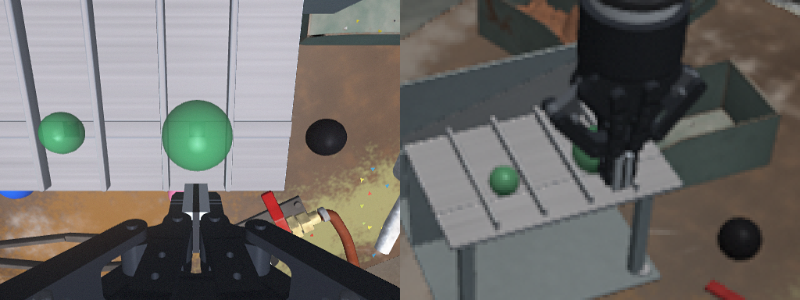

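The tips stand right behind the large marble in its lane. I'll lower slightly, then push gently at about 50 mm/s.

```bash
python3 -m crank '[1,0,0,0.4,0, 1,0,0,0,0, 1,0.2,0,0,0, 1,0.3,0,0,0, 1,0.4,0,0,0, 1,0.4,0,0,0, 1,0.4,0,0,0, 1,0.4,0,0,0, 1,0.4,0,0,0, 1,0.4,0,0,0]'; cat > mk.py <<'E'
from w import *
print(s["time_s"],fr(np.array(s["position"])))
im=get_image("wrist")
g=cv2.inRange(cv2.cvtColor(im,cv2.COLOR_RGB2HSV),(50,90,30),(85,255,255));n,_,st,ce=cv2.connectedComponentsWithStats(g)
for i in range(1,n):
  if st[i,4]>60:
    k=ce[i];d=M[:3,:3]@T[:3,:3]@np.array([(k[0]-m["cx"])/m["fx"],(k[1]-m["cy"])/m["fy"],1]);o=(M@T)[:3,3]
    print(st[i],[fr(o+d*(z-o[2])/d[2]).round() for z in(.147,.139)])
E
python3 mk.py
```

```text
time_s: 15.28
position: [0.5195, 0.0509, 0.1161]
tcp_rot: [0.999, -0.052, 0.0, 0.0]
ft_force: [0.0, -1.0, 0.7]
width: 0.0001
15.2833 [-96.0452 -40.078  116.1429]
[ 206  149   92   93 6558] [array([-66., -41., 147.]), array([-68., -41., 139.])]
[  53  207   57   51 2097] [array([-83.,  37., 147.]), array([-86.,  41., 139.])]
```

```bash
python3 -m crank '[1,0.4,0,0,0, 1,0.4,0,0,0, 1,0.4,0,0,0, 1,0.4,0,0,0, 1,0.4,0,0,0, 1,0.4,0,0,0, 1,0.4,0,0,0, 1,0.4,0,0,0]'; python3 mk.py
```

```text
time_s: 16.0
position: [0.5512, 0.0477, 0.1162]
tcp_rot: [0.999, -0.052, -0.0, 0.0]
ft_force: [0.0, 0.4, 0.3]
width: -0.0
16.0 [-64.1454 -40.3195 116.153 ]
[ 206  149   92   93 6612] [array([-34., -41., 147.]), array([-36., -41., 139.])]
[  64  268   55   49 1875] [array([-81.,  37., 147.]), array([-87.,  41., 139.])]
```

```bash
python3 -m crank '[1,0.4,0,0,0, 1,0.4,0,0,0, 1,0.4,0,0,0, 1,0.4,0,0,0, 1,0.4,0,0,0, 1,0.4,0,0,0, 1,0.2,0,0,0, 1,0,0,0,0, 1,0,0,0,0]'; python3 mk.py; python3 -m crank '[1,0,0,0,0, 1,0,0,0,0, 1,0,0,0,0, 1,0,0,0,0, 1,0,0,0,0, 1,0,0,0,0]'|head -1; python3 mk.py
```

```text
time_s: 16.8
position: [0.5766, 0.045, 0.1161]
tcp_rot: [0.999, -0.052, -0.0, 0.0]
ft_force: [0.6, -0.1, -0.5]
width: -0.0002
16.8 [-38.5707 -40.5761 116.0684]
[ 205  134   93   93 6819] [array([ -1., -41., 147.]), array([ -3., -41., 139.])]
time_s: 17.35
17.35 [-38.5553 -40.568  116.2248]
[   0   48   55   83 3602] [array([ 36.,  49., 147.]), array([ 36.,  55., 139.])]
```

It dropped onto the gate and is rolling left. I'll withdraw the arm upward and back, then check.

```bash
python3 -m crank '[1,0,0,-1,0, 1,0,0,-2.5,0, 1,0,0,-3,0, 1,0,0,-3,0, 1,0,0,-2,0, 1,-1.5,1.5,0,0, 1,-2,3,0,0, 1,-2,3,0,0, 1,-2,3,0,0, 1,-2,3,0,0, 1,-2,3,0,0, 1,-1.5,2,0,0]'; python3 -m crank '[1,-1,3,0,0, 1,-1,3,0,0, 1,-1,3,0,0, 1,-1,3,0,0, 1,-1,2,0,0, 1,0,0,0,0, 1,0,0,0,0, 1,0,0,0,0, 1,0,0,0,0]'
python3 - <<'E'
from h import *
a=get_image("scene");b=get_image("top")
save(np.hstack([cv2.resize(a[110:260,130:380],(400,240),interpolation=3),cv2.resize(b[105:255,150:400],(400,240),interpolation=3)]),"f1.png")
for c in("scene","top"):
  for q in("large_marble_center","small_marble_center"):
    for d in spot_point(q,c)[:5]:print(c,q,round(d["score"],2),np.array(d["at"])*[512,384],atz(c,d["at"],.02))
E
```

```text
time_s: 18.4
position: [0.4264, -0.1272, 0.2321]
tcp_rot: [0.999, -0.053, 0.0, 0.001]
ft_force: [-0.1, 0.1, -0.2]
width: -0.0004
time_s: 19.15
position: [0.3642, -0.2587, 0.2315]
tcp_rot: [0.999, -0.052, 0.0, 0.0]
ft_force: [-0.2, -0.3, 0.3]
width: -0.0004
scene large_marble_center 0.85 [308.8896 255.7824] [0.43483159 0.06964475 0.02      ]
scene large_marble_center 0.78 [216.9856 278.7072] [0.46743141 0.26207963 0.02      ]
scene large_marble_center 0.63 [160.7168 217.8048] [0.67733926 0.31363172 0.02      ]
scene large_marble_center 0.5 [354.0992 215.1168] [ 0.48784673 -0.08327216  0.02      ]
scene small_marble_center 0.55 [262.7072 192.    ] [0.64933302 0.06760923 0.02      ]
top large_marble_center 0.72 [195.1744 223.296 ] [0.47032239 0.26760408 0.02      ]
top large_marble_center 0.66 [175.5136 138.8928] [0.68225897 0.32370264 0.02      ]
top large_marble_center 0.6 [340.2752 215.1936] [ 0.49291887 -0.0890018   0.02      ]
top small_marble_center 0.57 [254.3104 190.6176] [0.55221721 0.1236601  0.02      ]
```

View pics/f1.png

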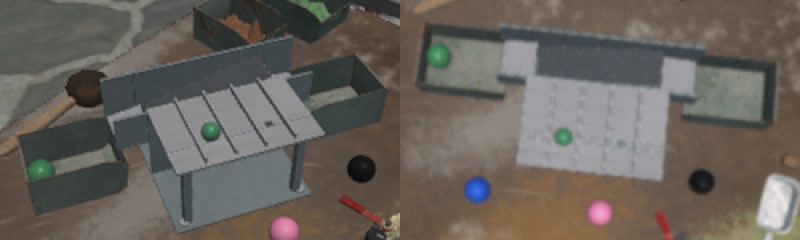

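The large green marble lies in the left bin (438,55 in the right half). The small one is still seated, the gate is left-down, and the look-alikes have not moved. I'll let it settle for a second and hand in.

```bash
python3 -m crank '[1,0,0,0,0,1,0,0,0,0,1,0,0,0,0,1,0,0,0,0,1,0,0,0,0,1,0,0,0,0,1,0,0,0,0,1,0,0,0,0,1,0,0,0,0,1,0,0,0,0,1,0,0,0,0,1,0,0,0,0]'|head -1; python3 - <<'E'
from h import *
get_image("top")
print([(round(d["score"],2),atz("top",d["at"],.022).round(3)) for d in search_frame("large_marble_center","top")[:4]])
print(close_job())
E
```

```text
time_s: 20.45
[(0.73, array([0.664, 0.069, 0.022])), (0.66, array([ 0.488, -0.09 ,  0.022])), (0.65, array([0.676, 0.328, 0.022])), (0.62, array([0.475, 0.261, 0.022]))]
the job is handed in; nothing more can be done
None
```

The job is done and handed in at about 20.5 s. I pressed the gate's left end down with closed fingertips to a firm stop, then pushed the large marble along the right lane at about 50 mm/s. It rolled over the gate into the left bin.

**Last checks:**
- **Large marble:** it lies in the left bin, at about (0.68, 0.33) m. The network's last four detections included that spot again just before hand-in.
- **Small marble:** it is still in its seat.
- **Gate:** it is still set to the left.
- **Look-alikes:** the blue, pink and black marbles are where they were.
- **Robot:** the arm is clear of everything.
- **Force:** the highest wrist force I saw was about 12 N, when the gate reached its stop.

**Disagreements:**
- **Fingertip position:** the shut fingertips stood about 22–25 mm behind the reported tool point, not 11 mm ahead of it. The gate contact and the camera views both showed this, so I pressed and pushed by force and image feedback.
- **Sorter position:** the first fit was about 2.5 mm off along the sorter's x axis. I corrected it from the wrist camera.
- **False detection:** the network's last top view also reported a large marble near (0.66, 0.07) m. That point is over the sorter and I took it for the small marble on the raised deck.

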